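# Sweep the spilled charcoal off the board into the ash pan

## Robot

A 6-joint arm with a two-finger parallel gripper is mounted at the origin on the work surface. World frame = base frame: x ahead of the robot, y to its left, z up, the work surface at z = 0. Lengths are in m, angles in rad, forces in N, time in s.
With the tool pointing down it reaches from about 0.325 to 0.85 m from the base axis. Payload 4.4 kg.
Tool frame: the origin (TCP) lies midway between the tips of the shut fingers; the grasp point (between the pads) lies 19 mm behind it; z points along the fingers, x is the direction in which the jaws open and shut, and the axes are right-handed (so a half turn about z gives the same grasp; the last joint's range is limited). The gripper opens to 94 mm and grips with 3 to 60 N. Pads are 16 mm wide; open, the fingers measure 119 mm over their backs; the gripper's body (75 mm by 177 mm) begins 78 mm behind the grasp point.
Start: joints at [1.129, 0.207, 1.542, -0, 1.393, -0.15], TCP at [0.165, 0.551, 0.205] pointing down, gripper open.
Joint ranges: [-2.73, 2.73], [-0.86, 2.22], [0.23, 2.46], [-1.11, 4.25], [0.08, 2.63], [-2.82, 2.82]. Speed limits (rad/s): [2.79, 2.79, 3.14, 3.14, 3.14, 3.14].

## Interface

Orientations are given as a unit quaternion [w, x, y, z].
In Python, from cell import r, vision gives the robot as it stands.
- The arm moves only by the tool move_arm, never from a script. Its argument "plan" is a list of rows, each a list of 5 numbers: the closure, from -1 (fully open) to 1 (shut), then the shift along the world's x, y, z in mm, then the turn about the world's z in rad. In form: [[claw, tx, ty, tz, turn], ...]. A call has exactly 8 rows; each row shifts and turns the commanded pose from where the row before left it; what a row does not reach is not made up. A row lasts 1/12 s, in which the tool goes at most 41.7 mm and 7.16 degrees, less where a joint would pass 70% of its speed; a pose out of reach is approached as far as the arm can. A call with a gripper value outside its range is refused whole. The fingers move at their own pace and stop on an object; "newtons" is the grip in N (left out, the last holds). Time passes only in rows, so rows that do not move let the fingers close, or fill a call up. It gives the time, the measured TCP pose, the force and the opening at its end, in the units of the state.
- r.state(): the state, without advancing time (a new reading comes with each control period).
- vision.snapshot(name): name is "scene" or "top" or "wrist"; returns the picture (384x512x3 uint8, red, green, blue); there is no depth.
- vision.camera_info(name): a dict with "fx", "fy", "cx", "cy" (pixels), "extrinsics" (4x4, takes a point from world to camera coordinates); the wrist camera has in their place "mount" (4x4, takes a point from camera to tool coordinates, whose origin is the TCP and whose axes are the tool frame's). Camera axes: x right, y down, z forward; pixel columns grow to the right and rows downward; lengths in m; the calibration is good to about 2 mm. The wrist camera is an equidistant fisheye: a pixel r from the principal point sees the ray r / f radians off the axis. A picture is of the moment at which its call begins: read the wrist's pose just before it. camera_info takes no time and is no camera call.
- r.finish_job(): hands the job in, once; it reports no verdict.
Trained networks look in the newest picture that a camera, given by its name, has taken for a name from the list of things; names that differ only in an ending like _2 or _b are one class to them, and where a whole thing is asked for, a point or a joint stands for the part that bears it (a point fixed in the world has none). Each returns a list of dicts, best first, with "p" (0 to 1); they miss things now and then, are a little off and sometimes report something else, mostly with a low value. They report only what shows in the picture. A call takes as long as a camera call.
- vision.outline_of(camera, thing): "pixels" (384x512 bool, what is visible of it) and "pixel" ([column, row] in pixels, amid what is visible of it).
The state is a dict: "clock": time; "q": joint angles; "dq": joint speeds; "joint_torque": joint torques, N m; "eef_pos": TCP position; "eef_rot": TCP orientation; "ft_force": force on the tool from outside, world axes, zero at the start; "wrist_torque": the same for the moment, N m; "gripper_width": finger opening in m.
Only numpy, scipy, OpenCV 4.12 (cv2) and the standard library are available. Lean on these libraries where they do the work, as an engineer would, in place of code of your own. Each camera call takes 0.05 s, during which the arm holds its last target.

## Task

Three lumps of charcoal were spilled on the acacia board when the incense burner was filled. With the fingertips, sweep all three along the board and over its edge into the rectangular steel ash pan that stands against the board; do not pick any of them up, and leave the pan on the bench. Leave the cups, the glass bowl, the colander and everything else standing where they are.

Things in the scene. Friction and masses are not known exactly. Their poses are not given: they have to be found in the camera images.
- board: thick acacia board, fixed, 340 mm (its x) by 360 mm (its y), top 40 mm above the bench; origin at the centre of its underside. x points away from the robot, to 10 degrees. Lumps lie within 45 mm of its y axis, centres 85 mm or more apart; bowl and cups 120 mm or more from that axis. The pan stands along one side edge (+y or -y), the colander along the other
- ash_pan: shallow open sheet-steel ash pan, loose, 600 g, 260 mm (its x) by 200 mm (its y), 32 mm high, walls and floor 3 mm thick, a small wire handle on its -x end; origin at the centre of its underside, its axes parallel to the board's. Its long wall stands 3 mm from the side edge of the board, its rim 7 to 8 mm below the board's top, on the board's left (+y) or right (-y)
- lump_a: irregular black lump of charcoal, about 46 x 36 x 28 mm (x, y, z of its own axes), 17 to 24 g, lying loose with its flat underside on the board; origin at its centre, 14 mm above the board's top while it lies flat. It slides when pushed at its side, may turn, and does not roll
- lump_b: irregular black lump of charcoal, about 42 x 36 x 25 mm (x, y, z of its own axes), 14 to 20 g, lying loose with its flat underside on the board; origin at its centre, 12.5 mm above the board's top while it lies flat. It slides when pushed at its side, may turn, and does not roll
- lump_c: irregular black lump of charcoal, about 38 x 36 x 27 mm (x, y, z of its own axes), 13 to 18 g, lying loose with its flat underside on the board; origin at its centre, 13.5 mm above the board's top while it lies flat. It slides when pushed at its side, may turn, and does not roll
- bowl: small green glass bowl on the board, 76 mm across the rim, 42 mm high; origin at the centre of its foot. Stays where it is
- cup_a: small white handleless coffee cup on the board, 60 mm across the rim, 50 mm high; origin at the centre of its foot. Stays where it is
- cup_b: a second cup like cup_a. Stays where it is
- colander: round perforated steel cooling colander on the bench beside the board, 190 mm across, 80 mm high, with two wire loop handles reaching 118 mm from its centre along its x axis; origin at the centre of its foot. It is for coffee: no charcoal in it. Stays where it is

How it is judged:
At the end, for the whole second after the job is handed in: Each of the three lumps lies still (under 0.1 m/s) inside the ash pan: its centre within the pan's walls (127 mm along and 97 mm across from the pan's centre) and less than 48 mm above the pan's underside; the pan stands level on the bench (tilt under 0.1 rad, not raised 10 mm) (x of lump_a in the frame of ash_pan between -0.127 and 0.127 m and y of lump_a in the frame of ash_pan between -0.097 and 0.097 m and z of each of lump_a, lump_b, lump_c in the frame of ash_pan below 0.048 m and linear speed of each of lump_a, lump_b, lump_c below 0.1 m/s and x of lump_b in the frame of ash_pan between -0.127 and 0.127 m and y of lump_b in the frame of ash_pan between -0.097 and 0.097 m and x of lump_c in the frame of ash_pan between -0.127 and 0.127 m and y of lump_c in the frame of ash_pan between -0.097 and 0.097 m and angle between ash_pan's own z axis and vertical below 0.1 rad and height (world z) of ash_pan below 0.01 m); the robot touches nothing.
It fails at once if a lump is lifted: its centre is more than 36 mm above the board's top (height (world z) of any of lump_a, lump_b, lump_c above 0.076 m).
It fails at once if a lump is carried: the fingers hold it level, 10 mm or more off the board ((height (world z) of lump_a above 0.064 m and angle between lump_a's own z axis and vertical below 0.25 rad and contact force between lump_a and the fingers above 0.3 N) or (height (world z) of lump_b above 0.0625 m and angle between lump_b's own z axis and vertical below 0.25 rad and contact force between lump_b and the fingers above 0.3 N) or (height (world z) of lump_c above 0.0635 m and angle between lump_c's own z axis and vertical below 0.25 rad and contact force between lump_c and the fingers above 0.3 N)).
It fails at once if the ash pan is lifted by 15 mm or tipped by 0.25 rad (height (world z) of ash_pan above 0.015 m or angle between ash_pan's own z axis and vertical above 0.25 rad).
It fails at once if a bystander is moved by more than 15 mm or tilted by more than 0.2 rad (distance of any of bowl, cup_a, cup_b, colander from where it was at the start of the episode above 0.015 m or angle between any of bowl, cup_a, cup_b, colander's own z axis and vertical above 0.2 rad).
It also fails if it takes over 67 s, if anything falls off the work surface, if the arm or the gripper's body presses on something with over 40 N, if the wrist force passes 120 N, or if a joint passes its speed limit or range.

## Working session

There is one attempt and no reset: what is moved stays moved. The work goes in short steps, Python scripts to look and compute and a tool call to move; the robot and the scene stay as the last step left them, time stands still between calls to the robot, and variables do not carry over. Pictures are saved under pics/ and viewed, and the job is handed in when it is done.

Besides the shell and the picture viewer there is one more tool, called after "Request:" as a command line: name --pt "numbers of a row" for each row, then --argument value for the rest. move_arm: Moves the arm, as the interface text tells. Its arguments: {"type":"object","properties":{"plan":{"type":"array"},"newtons":{"type":"number"}},"required":["plan"]}

```bash
mkdir -p pics; ls; python3 - <<'E'
from cell import r, vision
import cv2, numpy as np
print(r.state())
for n in ["scene","top"]:
    im=vision.snapshot(n); cv2.imwrite(f"pics/{n}0.png",im[:,:,::-1])
    i=vision.camera_info(n); print(n,i)
E
```

```text
pics
{'clock': 0.0, 'q': array([ 1.12950934e+00,  2.07469906e-01,  1.54290143e+00, -4.24934442e-05,
        1.39349339e+00, -1.50485254e-01]), 'dq': array([ 0.00160395, -0.00174352,  0.0014491 ,  0.00169325, -0.00176791,
        0.00123916]), 'joint_torque': array([ 7.97631674e-04, -3.70877123e+01, -2.81417924e+01,  7.01295328e-02,
        3.59450583e-02, -1.33525846e-04]), 'eef_pos': array([0.16453959, 0.55013092, 0.20428739]), 'eef_rot': array([ 5.52612269e-04,  8.02094601e-01,  5.97195914e-01, -9.92790551e-04]), 'ft_force': array([-0.00556964,  0.48219457,  0.49166768]), 'wrist_torque': array([-0.00103988,  0.03670487,  0.00521281]), 'gripper_width': 0.0940360306058472}
scene {'fx': 461.92454497278396, 'fy': 461.92454497278396, 'cx': 257.36186080139413, 'cy': 191.15649993607462, 'extrinsics': array([[-0.83350432,  0.55218819,  0.0189409 ,  0.45322838],
       [ 0.30721179,  0.49167148, -0.81478836, -0.14532764],
       [-0.45922921, -0.67331075, -0.57944902,  1.23794285],
       [ 0.        ,  0.        ,  0.        ,  1.        ]])}
top {'fx': 446.77596356704726, 'fy': 446.77596356704726, 'cx': 251.88220721314508, 'cy': 201.21455962577235, 'extrinsics': array([[-0.00872235, -0.99982396,  0.01661256,  0.02517714],
       [-0.99841946,  0.00778529, -0.05565933,  0.54990743],
       [ 0.0555202 , -0.01707178, -0.99831161,  1.12397084],
       [ 0.        ,  0.        ,  0.        ,  1.        ]])}
```

View pics/top0.png

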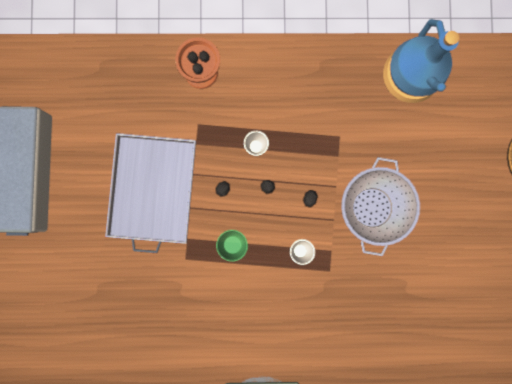

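View pics/scene0.png

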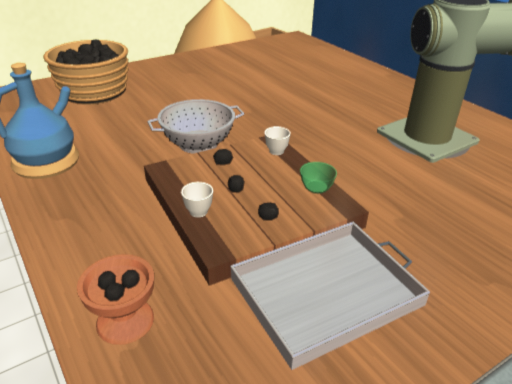

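```bash
cat > h.py <<'E'
from cell import r, vision
import cv2, numpy as np
def ray(n,px,z):
    i=vision.camera_info(n);E=i["extrinsics"];R=E[:3,:3];t=E[:3,3]
    d=R.T@np.array([(px[0]-i["cx"])/i["fx"],(px[1]-i["cy"])/i["fy"],1]);c=-R.T@t
    return (c+d*(z-c[2])/d[2])
E
python3 - <<'E'
from h import *
im=vision.snapshot("top")
for n,z in [("board",.04),("ash_pan",.03),("lump_a",.055),("bowl",.075),("cup_a",.08),("colander",.06)]:
    for o in vision.outline_of("top",n):
        m=o["pixels"].astype(np.uint8)
        c=max(cv2.findContours(m,0,2)[0],key=cv2.contourArea)
        rc=cv2.minAreaRect(c); P=np.array([ray("top",p,z)[:2] for p in cv2.boxPoints(rc)])
        print(n,round(o["p"],2),np.round(o["pixel"]),m.sum(),"cen",ray("top",rc[0],z)[:2].round(3),P.round(3).tolist())
E
```

```text
board 0.61 [264. 195.] 17317 cen [ 0.557 -0.006] [[0.406, 0.189], [0.745, 0.159], [0.711, -0.205], [0.371, -0.168]]
ash_pan 0.86 [151. 188.] 8466 cen [0.569 0.278] [[0.436, 0.391], [0.725, 0.367], [0.705, 0.162], [0.415, 0.189]]
lump_a 0.68 [308. 199.] 185 cen [ 0.553 -0.121] [[0.538, -0.1], [0.578, -0.114], [0.568, -0.143], [0.528, -0.129]]
lump_a 0.66 [226. 189.] 195 cen [0.579 0.095] [[0.578, 0.12], [0.605, 0.093], [0.58, 0.069], [0.553, 0.096]]
lump_a 0.47 [267. 188.] 157 cen [ 0.584 -0.018] [[0.6, -0.002], [0.6, -0.034], [0.568, -0.033], [0.568, -0.001]]
bowl 0.59 [229. 246.] 793 cen [0.441 0.073] [[0.478, 0.109], [0.478, 0.036], [0.403, 0.037], [0.404, 0.109]]
bowl 0.57 [382. 208.] 4980 cen [ 0.529 -0.286] [[0.545, -0.149], [0.667, -0.308], [0.514, -0.423], [0.394, -0.264]]
cup_a 0.93 [305. 252.] 477 cen [ 0.425 -0.097] [[0.425, -0.058], [0.464, -0.098], [0.425, -0.137], [0.386, -0.097]]
cup_a 0.92 [256. 145.] 423 cen [0.688 0.013] [[0.715, 0.039], [0.714, -0.014], [0.661, -0.013], [0.661, 0.04]]
cup_a 0.57 [308. 196.] 194 cen [ 0.552 -0.117] [[0.573, -0.102], [0.572, -0.133], [0.531, -0.133], [0.532, -0.101]]
colander 0.88 [381. 208.] 4989 cen [ 0.534 -0.293] [[0.555, -0.157], [0.671, -0.315], [0.512, -0.429], [0.399, -0.272]]
colander 0.2 [224. 188.] 175 cen [0.579 0.093] [[0.571, 0.117], [0.604, 0.095], [0.586, 0.069], [0.554, 0.091]]
```

The top view shows the pan left of the board (+y), around (151,188). The lumps are at about (223,188), (268,187) and (311,198), and the colander is on the right at (381,206). The network outlines are a few pixels off, so I'll refine the lump and edge positions by colour.

```bash
python3 - <<'E'
from h import *
im=cv2.imread("pics/top0.png"); 
m=(im.max(2)<45).astype(np.uint8); m[:, :195]=0; m[:,340:]=0
n,l,s,c=cv2.connectedComponentsWithStats(m)
for k in range(1,n):
    if s[k][4]>40:
        x,y,w,h,a=s[k]; print(s[k],c[k],ray("top",c[k],.053).round(3), "corners",ray("top",(x,y),.05).round(3),ray("top",(x+w,y+h),.05).round(3))
print("board corners",[ray("top",p,.04)[:2].round(3) for p in [(197,125),(340,137),(331,270),(186,260)]])
print("pan",[ray("top",p,.032)[:2].round(3) for p in [(117,134),(195,140),(186,243),(107,237)]])
print("col rim",[ray("top",p,.08)[:2].round(3) for p in [(342,206),(420,206),(381,168),(381,245)]])
print("cups",[ray("top",p,.085)[:2].round(3) for p in [(256,157),(303,239),(232,230)]])
cv2.imwrite("pics/zoom.png",cv2.resize(im[110:280,90:430],None,fx=2.3,fy=2.3,interpolation=cv2.INTER_CUBIC))
E
```

```text
board corners [array([0.742, 0.157]), array([ 0.709, -0.203]), array([ 0.376, -0.174]), array([0.405, 0.185])]
pan [array([0.721, 0.359]), array([0.705, 0.163]), array([0.446, 0.186]), array([0.463, 0.382])]
col rim [array([ 0.533, -0.195]), array([ 0.532, -0.385]), array([ 0.625, -0.292]), array([ 0.439, -0.288])]
cups [array([0.653, 0.011]), array([ 0.455, -0.099]), array([0.478, 0.07 ])]
```

View pics/zoom.png

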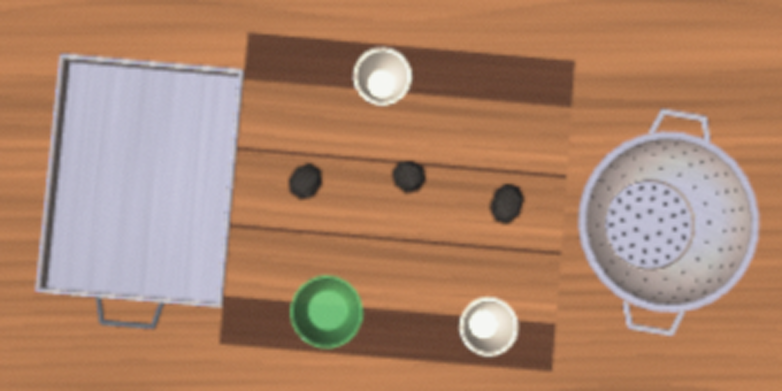

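```bash
python3 - <<'E'
from h import *
im=cv2.imread("pics/top0.png"); 
m=(im.max(2)<75).astype(np.uint8); m[:, :200]=0; m[:,330:]=0;m[:165]=0;m[220:]=0
n,l,s,c=cv2.connectedComponentsWithStats(m)
for k in range(1,n):
    if s[k][4]>40:
        x,y,w,h,a=s[k]; print(s[k],c[k],ray("top",c[k],.053).round(3), "ext",ray("top",(x,y),.05)[:2].round(3),ray("top",(x+w,y+h),.05)[:2].round(3))
E
```

```text
[261 180  14  13 135] [267.60740741 186.11851852] [ 0.585 -0.018  0.053] ext [ 0.601 -0.002] [ 0.568 -0.036]
[216 182  14  14 144] [222.52777778 188.33333333] [0.58  0.093 0.053] ext [0.596 0.11 ] [0.561 0.075]
[304 190  13  17 163] [310.09202454 197.90184049] [ 0.555 -0.123  0.053] ext [ 0.575 -0.108] [ 0.533 -0.14 ]
```

Request:
move_arm --pt "0.58 25 -30 0 -0.085" --pt "0.58 25 -30 0 -0.085" --pt "0.58 25 -30 0 -0.085" --pt "0.58 25 -30 0 -0.085" --pt "0.58 25 -30 0 -0.085" --pt "0.58 25 -30 0 -0.085" --pt "0.58 25 -30 0 -0.085" --pt "0.58 25 -30 0 -0.085" --newtons 30

```text
clock: 1.12
eef_pos: [0.3658, 0.3093, 0.2058]
eef_rot: [-0.0, 0.956, 0.294, 0.0]
ft_force: [0.3, 0.7, -0.1]
gripper_width: 0.0442
```

Request:
move_arm --pt "0.58 25 -30 0 -0.085" --pt "0.58 25 -30 0 -0.085" --pt "0.58 25 -30 0 -0.085" --pt "0.58 25 -30 0 -0.085" --pt "0.58 25 -30 0 -0.085" --pt "0.58 25 -30 0 -0.085" --pt "0.58 25 -30 0 -0.085" --pt "0.58 0 0 0 0"

```text
clock: 1.78
eef_pos: [0.544, 0.0953, 0.2057]
eef_rot: [0.001, 1.0, -0.002, 0.002]
ft_force: [0.1, 0.5, -0.4]
gripper_width: 0.0202
```

Request:
move_arm --pt "0.58 18 -26 0 0" --pt "0.58 18 -26 0 0" --pt "0.58 0 0 -36 0" --pt "0.58 0 0 -36 0" --pt "0.58 0 0 -36 0" --pt "0.58 0 0 0 0" --pt "0.58 0 0 0 0" --pt "0.58 0 0 0 0"

```text
clock: 2.45
eef_pos: [0.5771, 0.0491, 0.0993]
eef_rot: [0.0, 1.0, 0.003, 0.001]
ft_force: [0.0, -0.7, -0.3]
gripper_width: 0.0197
```

```bash
python3 - <<'E'
from h import *
s=r.state();print(s["eef_pos"],s["eef_rot"])
for n in ["scene","wrist"]:
    cv2.imwrite(f"pics/{n}1.png",vision.snapshot(n)[:,:,::-1])
E
```

```text
[0.57714628 0.04912621 0.09932414] [5.23555706e-05 9.99995218e-01 2.79945808e-03 1.31284335e-03]
```

View pics/scene1.png

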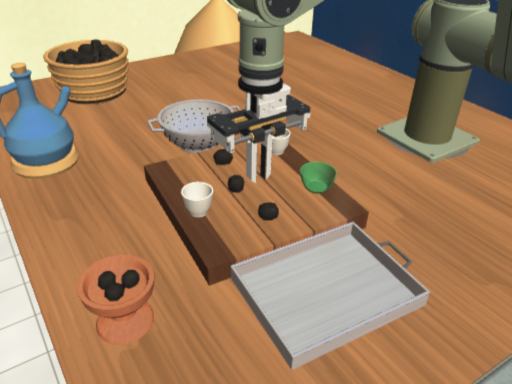

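View pics/wrist1.png

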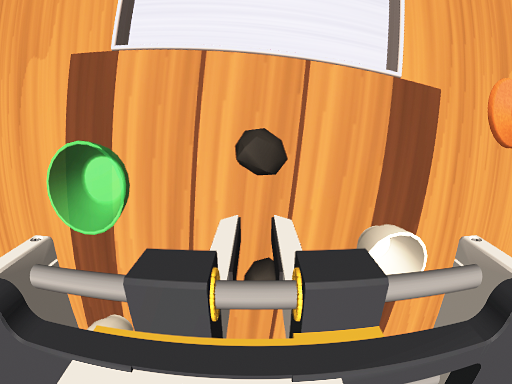

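The wrist view shows the first lump at (260,152), centred ahead of the finger gap, with the second lump behind at (262,270). I'll lower the fingers and sweep toward +y.

Request:
move_arm --pt "0.58 3 -7 0 0" --pt "0.58 0 0 -26 0" --pt "0.58 0 0 -26 0" --pt "0.58 0 0 0 0" --pt "0.58 0 12 0 0" --pt "0.58 0 12 0 0" --pt "0.58 0 12 0 0" --pt "0.58 0 12 0 0"

```text
clock: 3.22
eef_pos: [0.5805, 0.0916, 0.0476]
eef_rot: [-0.0, 1.0, 0.003, 0.002]
ft_force: [0.3, -0.8, 0.2]
gripper_width: 0.0195
```

Request:
move_arm --pt "0.58 0 12 0 0" --pt "0.58 0 12 0 0" --pt "0.58 0 12 0 0" --pt "0.58 0 12 0 0" --pt "0.58 0 12 0 0" --pt "0.58 0 12 0 0" --pt "0.58 0 12 0 0" --pt "0.58 0 12 0 0"

```text
clock: 3.88
eef_pos: [0.5787, 0.1871, 0.0453]
eef_rot: [-0.0, 1.0, 0.002, -0.0]
ft_force: [-0.0, 0.0, -0.6]
gripper_width: 0.0193
```

Request:
move_arm --pt "0.58 0 12 0 0" --pt "0.58 0 12 0 0" --pt "0.58 0 6 0 0" --pt "0.58 0 0 0 0" --pt "0.58 0 0 30 0" --pt "0.58 0 0 40 0" --pt "0.58 0 0 0 0" --pt "0.58 0 0 0 0"

```text
clock: 4.55
eef_pos: [0.5817, 0.216, 0.1191]
eef_rot: [-0.001, 1.0, 0.002, 0.004]
ft_force: [-0.2, 0.3, 0.1]
gripper_width: 0.0198
```

```bash
python3 - <<'E'
from h import *
s=r.state();print(s["eef_pos"],s["eef_rot"])
for n in ["scene"]:
    cv2.imwrite(f"pics/{n}2.png",vision.snapshot(n)[:,:,::-1])
E
```

```text
[0.58174762 0.2160044  0.11909939] [-6.34406556e-04  9.99990821e-01  2.22469024e-03  3.60638146e-03]
```

View pics/scene2.png

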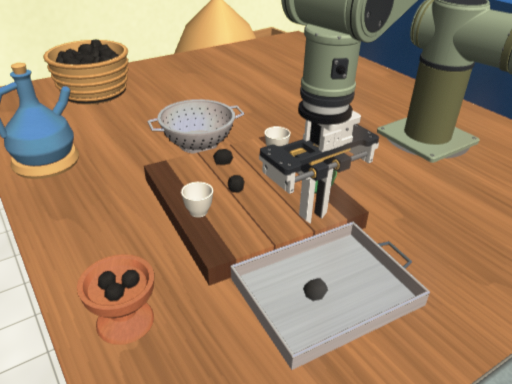

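The first lump is in the pan at (316,289). Next is the second lump.

Request:
move_arm --pt "0.58 4 -40 0 0" --pt "0.58 0 -40 0 0" --pt "0.58 0 -40 0 0" --pt "0.58 0 -40 0 0" --pt "0.58 0 -40 0 0" --pt "0.58 0 -40 0 0" --pt "0.58 0 -41 0 0" --pt "0.58 0 0 0 0"

```text
clock: 5.27
eef_pos: [0.5814, -0.0725, 0.1136]
eef_rot: [0.001, 1.0, -0.001, -0.001]
ft_force: [0.8, 0.4, -0.3]
gripper_width: 0.0198
```

```bash
python3 - <<'E'
from h import *
s=r.state();print(s["eef_pos"],s["eef_rot"])
for n in ["wrist"]:
    cv2.imwrite(f"pics/{n}3.png",vision.snapshot(n)[:,:,::-1])
E
```

```text
[ 0.58140442 -0.07245708  0.113589  ] [ 0.00141421  0.99999715 -0.00125023 -0.00146412]
```

View pics/wrist3.png

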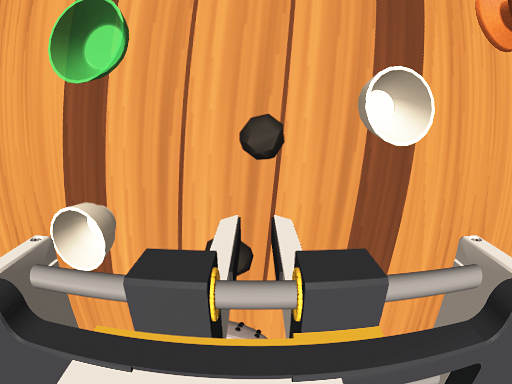

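Request:
move_arm --pt "0.58 3 0 0 0" --pt "0.58 0 0 0 0" --pt "0.58 0 0 -20 0" --pt "0.58 0 0 -20 0" --pt "0.58 0 0 -10 0" --pt "0.58 0 0 0 0" --pt "0.58 0 0 0 0" --pt "0.58 0 0 0 0"

```text
clock: 5.98
eef_pos: [0.5866, -0.0645, 0.0662]
eef_rot: [0.0, 1.0, 0.003, 0.001]
ft_force: [0.1, 0.2, -0.5]
gripper_width: 0.0195
```

Request:
move_arm --pt "0.58 0 0 -19 0" --pt "0.58 0 0 0 0" --pt "0.58 0 12 0 0" --pt "0.58 0 12 0 0" --pt "0.58 0 12 0 0" --pt "0.58 0 12 0 0" --pt "0.58 0 12 0 0" --pt "0.58 0 12 0 0"

```text
clock: 6.65
eef_pos: [0.5861, 0.0086, 0.047]
eef_rot: [0.0, 1.0, 0.003, 0.0]
ft_force: [-0.8, -0.4, -0.1]
gripper_width: 0.0196
```

Request:
move_arm --pt "0.58 0 12 0 0" --pt "0.58 0 12 0 0" --pt "0.58 0 12 0 0" --pt "0.58 0 12 0 0" --pt "0.58 0 12 0 0" --pt "0.58 0 12 0 0" --pt "0.58 0 12 0 0" --pt "0.58 0 12 0 0"

```text
clock: 7.32
eef_pos: [0.5858, 0.104, 0.0464]
eef_rot: [0.0, 1.0, 0.002, -0.0]
ft_force: [-0.8, -1.0, 0.4]
gripper_width: 0.0197
```

```bash
python3 - <<'E'
from h import *
s=r.state();print(s["eef_pos"],s["eef_rot"])
for n in ["wrist"]:
    cv2.imwrite(f"pics/{n}4.png",vision.snapshot(n)[:,:,::-1])
E
```

```text
[0.58583481 0.10402296 0.04639789] [ 1.49364580e-05  9.99996912e-01  2.48466807e-03 -5.40109281e-05]
```

View pics/wrist4.png

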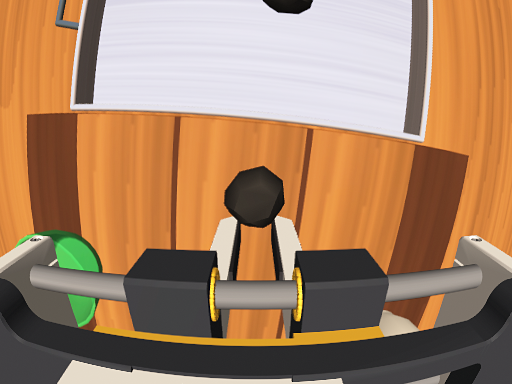

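The second lump sits squarely against both fingertips at (255,196), so I'll keep sweeping.

Request:
move_arm --pt "0.58 0 12 0 0" --pt "0.58 0 12 0 0" --pt "0.58 0 12 0 0" --pt "0.58 0 12 0 0" --pt "0.58 0 12 0 0" --pt "0.58 0 12 0 0" --pt "0.58 0 12 0 0" --pt "0.58 0 12 0 0"

```text
clock: 8.03
eef_pos: [0.5858, 0.2002, 0.0464]
eef_rot: [-0.0, 1.0, 0.003, -0.0]
ft_force: [0.3, -1.0, -0.2]
gripper_width: 0.0198
```

Request:
move_arm --pt "0.58 0 12 0 0" --pt "0.58 0 0 0 0" --pt "0.58 0 0 30 0" --pt "0.58 0 0 40 0" --pt "0.58 0 0 0 0" --pt "0.58 -5 -30 0 0" --pt "0.58 -10 -40 0 0" --pt "0.58 -10 -40 0 0"

```text
clock: 8.7
eef_pos: [0.5611, 0.1002, 0.117]
eef_rot: [0.0, 1.0, 0.004, 0.001]
ft_force: [0.6, -0.9, -0.4]
gripper_width: 0.0197
```

```bash
python3 - <<'E'
from h import *
s=r.state();print(s["eef_pos"],s["eef_rot"])
for n in ["scene"]:
    cv2.imwrite(f"pics/{n}5.png",vision.snapshot(n)[:,:,::-1])
E
```

```text
[0.56111537 0.10017678 0.11704288] [2.41324106e-04 9.99992567e-01 3.73140881e-03 9.39959612e-04]
```

View pics/scene5.png

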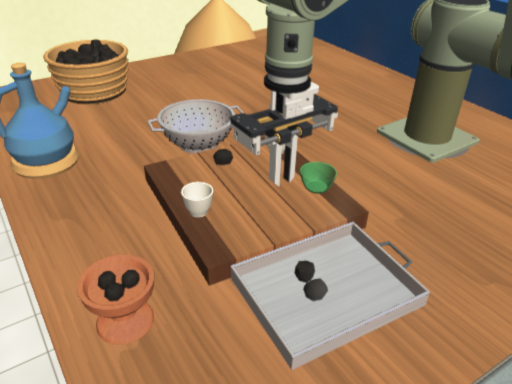

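Two lumps are now in the pan, at (305,271) and (316,290). The third is at (223,157).

Request:
move_arm --pt "0.58 -5 -40 0 0" --pt "0.58 0 -40 0 0" --pt "0.58 0 -40 0 0" --pt "0.58 0 -40 0 0" --pt "0.58 0 -40 0 0" --pt "0.58 0 -30 0 0" --pt "0.58 0 -20 0 0" --pt "0.58 0 -12 0 0"

```text
clock: 9.42
eef_pos: [0.5559, -0.1643, 0.1167]
eef_rot: [0.001, 1.0, 0.001, 0.0]
ft_force: [0.9, 0.5, -0.4]
gripper_width: 0.0198
```

Request:
move_arm --pt "0.58 0 0 0 0" --pt "0.58 0 0 0 0" --pt "0.58 0 0 0 0" --pt "0.58 0 0 0 0" --pt "0.58 0 0 0 0" --pt "0.58 0 0 0 0" --pt "0.58 0 0 0 0" --pt "0.58 0 0 0 0"

```text
clock: 10.08
eef_pos: [0.556, -0.1606, 0.1165]
eef_rot: [0.0, 1.0, 0.003, 0.0]
ft_force: [1.1, 0.3, 0.8]
gripper_width: 0.0197
```

```bash
python3 - <<'E'
from h import *
s=r.state();print(s["eef_pos"],s["eef_rot"])
for n in ["wrist"]:
    cv2.imwrite(f"pics/{n}6.png",vision.snapshot(n)[:,:,::-1])
E
```

```text
[ 0.55598157 -0.16064895  0.11650829] [9.67711253e-06 9.99995837e-01 2.88489230e-03 5.56856492e-05]
```

View pics/wrist6.png

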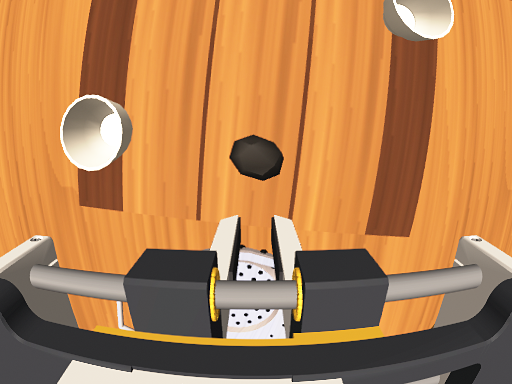

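The third lump is at (257,158), centred ahead of the fingers, with the colander rim behind them. I'll back off 3 mm, lower and sweep.

Request:
move_arm --pt "0.58 0 -3 0 0" --pt "0.58 0 0 -25 0" --pt "0.58 0 0 -25 0" --pt "0.58 0 0 -19 0" --pt "0.58 0 0 0 0" --pt "0.58 0 6 0 0" --pt "0.58 0 12 0 0" --pt "0.58 0 12 0 0"

```text
clock: 10.8
eef_pos: [0.5574, -0.1339, 0.0493]
eef_rot: [0.001, 1.0, 0.002, 0.002]
ft_force: [-0.1, -0.7, -0.6]
gripper_width: 0.0192
```

Request:
move_arm --pt "0.58 0 12 0 0" --pt "0.58 0 12 0 0" --pt "0.58 0 12 0 0" --pt "0.58 0 12 0 0" --pt "0.58 0 12 0 0" --pt "0.58 0 12 0 0" --pt "0.58 0 12 0 0" --pt "0.58 0 12 0 0"

```text
clock: 11.47
eef_pos: [0.5558, -0.0369, 0.0474]
eef_rot: [-0.0, 1.0, 0.003, -0.0]
ft_force: [-0.3, 0.4, -0.2]
gripper_width: 0.0198
```

```bash
python3 - <<'E'
from h import *
s=r.state();print(s["eef_pos"],s["eef_rot"])
for n in ["wrist"]:
    cv2.imwrite(f"pics/{n}7.png",vision.snapshot(n)[:,:,::-1])
E
```

```text
[ 0.55580673 -0.03687299  0.0474171 ] [-1.27168390e-06  9.99996702e-01  2.56819458e-03 -3.40065945e-05]
```

View pics/wrist7.png

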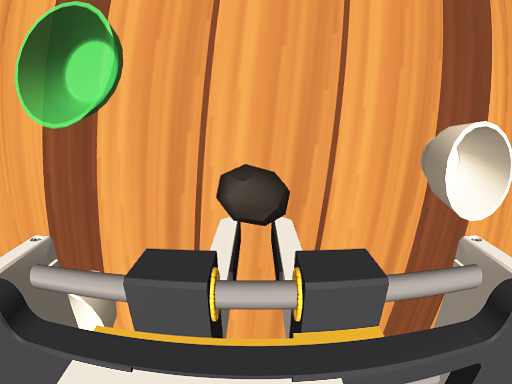

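Request:
move_arm --pt "0.58 0 12 0 0" --pt "0.58 0 12 0 0" --pt "0.58 0 12 0 0" --pt "0.58 0 12 0 0" --pt "0.58 0 12 0 0" --pt "0.58 0 12 0 0" --pt "0.58 0 12 0 0" --pt "0.58 0 12 0 0"

```text
clock: 12.18
eef_pos: [0.5558, 0.0591, 0.0474]
eef_rot: [-0.0, 1.0, 0.003, -0.0]
ft_force: [-0.6, -0.3, 0.7]
gripper_width: 0.0197
```

Request:
move_arm --pt "0.58 0 12 0 0" --pt "0.58 0 12 0 0" --pt "0.58 0 12 0 0" --pt "0.58 0 12 0 0" --pt "0.58 0 12 0 0" --pt "0.58 0 12 0 0" --pt "0.58 0 12 0 0" --pt "0.58 0 12 0 0"

```text
clock: 12.85
eef_pos: [0.5559, 0.1551, 0.0474]
eef_rot: [-0.0, 1.0, 0.003, 0.0]
ft_force: [-0.5, -0.7, -0.3]
gripper_width: 0.0195
```

Request:
move_arm --pt "0.58 0 12 0 0" --pt "0.58 0 12 0 0" --pt "0.58 0 12 0 0" --pt "0.58 0 12 0 0" --pt "0.58 0 6 0 0" --pt "0.58 0 0 0 0" --pt "0.58 0 0 30 0" --pt "0.58 0 0 40 0"

```text
clock: 13.52
eef_pos: [0.5517, 0.2067, 0.1133]
eef_rot: [0.001, 1.0, 0.002, -0.005]
ft_force: [0.2, 0.6, 0.3]
gripper_width: 0.02
```

Request:
move_arm --pt "0.58 0 -30 20 0" --pt "0.58 0 -35 20 0" --pt "0.58 0 -40 20 0" --pt "0.58 0 -40 0 0" --pt "0.58 0 -20 0 0" --pt "0.58 0 0 0 0" --pt "0.58 0 0 0 0" --pt "0.58 0 0 0 0"

```text
clock: 14.18
eef_pos: [0.5556, 0.0459, 0.1758]
eef_rot: [-0.0, 1.0, 0.002, -0.0]
ft_force: [1.2, 0.2, -0.7]
gripper_width: 0.0201
```

```bash
python3 - <<'E'
from h import *
s=r.state();print(s["eef_pos"],s["eef_rot"])
a=vision.snapshot("scene")[:,:,::-1];b=vision.snapshot("top")[:,:,::-1]
cv2.imwrite("pics/scene8.png",a);cv2.imwrite("pics/top8.png",b)
E
```

```text
[0.5555737  0.04594815 0.17580198] [-3.02090836e-04  9.99997321e-01  2.26917736e-03 -3.41509119e-04]
```

View pics/scene8.png

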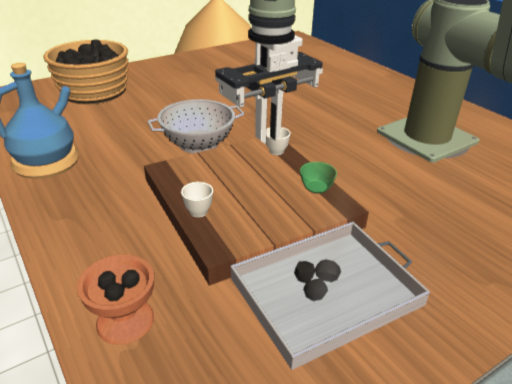

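View pics/top8.png

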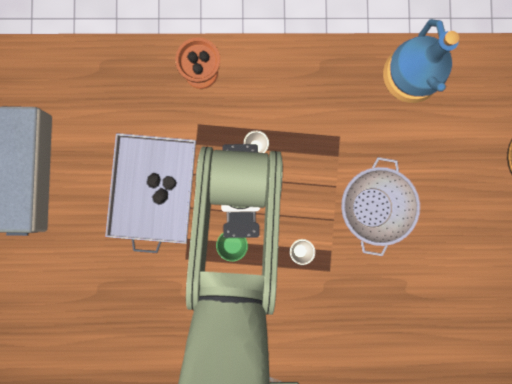

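All three lumps lie well inside the pan in the top view, at about (154,181), (169,183) and (160,196). The pan, cups, bowl and colander look unmoved, and the arm is clear of everything.

```bash
python3 - <<'E'
from cell import r
print(r.finish_job(), r.state()["clock"])
E
```

```text
the job is handed in; nothing more can be done
the job is handed in; nothing more can be done
```

I swept the three lumps one at a time along the board (+y) with the tips of the partly closed fingers. All three went over the edge into the ash pan, and I handed the job in at about 14 s of the 67 s allowed.

- **Last checks:** The final scene and top pictures show all three lumps lying well inside the pan. The pan, both cups, the bowl and the colander look unmoved. The arm was clear of everything, with the fingertips at z = 0.176 m, and the wrist force stayed near zero in every reading between moves.
- **Limits of the checks:** I judged the final positions from the pictures and did not measure how far anything moved. The network outlines were a few pixels off at the start and reported one lump as a cup, so I took the lump positions from colour thresholding instead. `finish_job` gave no verdict, and no check failed.

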